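# Set a scraper blade in the sharpening holder

### The job

Set the scraper blade with the notched tail up for sharpening: take it from the wooden rack and lay it flat on the holder's bed with its side edge along the two fence posts, and slide it tail first until the root of its notch bears on the locating pin, with only gentle finger pressure on the pin. With the blade home on the pin, close the toggle clamp fully by its black handle and leave the blade clamped there. Leave the spare blade and the other loose things on the bench where they are.

Things in the scene. Friction and masses are not known exactly. Their poses are not given: they have to be found in the camera images.
- blade: The scraper blade to set (all sizes in mm): steel bar 160 long, 32 wide, 5 thick, 0.17 kg. Origin: centre of its underside; x along it towards the tail, y across, z up. Nose (x = -80) with a dark carbide tip; tail (x = +80) with an open notch 11 wide, 14 deep in its middle (root at x = +66). It starts on the rack, underside 24 above the bench, free under its middle (14 high for x = -37 to 37).
- blade_notch (a point): Point of the blade at x = +70, y = 0 on its underside, inside the notch: it lies on the pin's axis when the notch root bears on the pin.
- spare_blade: Another scraper blade, to be left alone: 160 x 25 x 5, plain square tail without a notch. Origin and axes as for the blade.
- rack: Wooden rack fixed to the bench: board 130 (x) x 176 (y) x 10 with two cross battens 14 wide, 14 high at x = -52 and +52. The two blades lie across the battens side by side near y = +42 and -42, either one at either place, tails to +x within 0.1 rad. Origin: centre of its underside.
- holder: Green cast sharpening holder, fixed. Origin: underside of the 12 thick base plate under the bed; x along the bed towards the stop, y towards fence and clamp, z up. Bed: steel rib 20 wide, narrower than the blade, x = -68 to 56, top z = 42. Clamp pedestal: x 30 to 70, y 38 to 86, top z = 46, side plates to 70. Beside the rib are 30 of free height over the plate, but for the fence posts.
- bed_mid (a point): Point on the bed's top at x = 0, y = 0, z = 42 of the holder. The blade's origin ends within 10 along x of this point, its tail towards the holder's +x, its nose overhanging the bed's front end. Bed and fence are ground, oiled steel: the blade slides easily on them.
- fence_rear (a point): Top edge of the rear fence post's face (holder x = 30, y = 16, z = 46). Posts stand at x = -72 to -60 and x = 24 to 36, y = 16 to 25, tops z = 46, 4 above the bed. A blade with its +y edge against both faces has its centre line on y = 0, in line with the pin.
- stop: Projection stop, same origin and axes as the holder: fixed housing x = 98 to 130, y = -21 to 21, top z = 54, a tight dark screw on it to z = 70. Its slide (top 1 below the bed) carries the upright locating pin, 8 diameter, y = 0, top z = 50. The pin's axis is anywhere from x = 60 to 80, not measured: find it by sliding the blade up to it. The slide is locked; over 10 N spoils it.
- clamp (a joint): Toggle clamp handle, rad: 0 closed (handle level towards the holder's +y, rubber foot pressing on the blade at holder x = 50, y = 0 with about 3 N), 0.95 fully open (handle up). Starts 0.75 to 0.9, stays where left. Press down and outward along its arc: about 5 N at the grip, 9 N on the last bit. Its arm follows: open it stands up to z = 122, its foot at y = 22 or more, beside the bed.
- clamp_pivot (a point): Pivot of the clamp handle (holder x = 50, y = 66, z = 62); the handle turns about the holder's x axis.
- clamp_grip (a point): Point on the axis of the round black clamp handle, 16 diameter, 75 from the pivot; the handle ends 94 from the pivot.
- screwdriver: Screwdriver lying on the bench between rack and holder, 180 long; to be left alone.
- oil_bottle: Small oil bottle, 52 diameter, 120 high, standing beyond rack and holder; to be left alone.
- square: Engineer's square lying at the back of the bench; to be left alone.
- brush: Bench brush lying at the robot's left; to be left alone.
- wrench: Wrench lying on the bench at the robot's right; to be left alone.
- mug: White mug, 76 diameter, 90 high, at the robot's left; to be left alone.
There are look-alikes about, which are no part of the job. What is shaped like the blade but blue is not meant.

How it is judged:
By the outcome, as a careful person would: the job done as asked, in the order asked, and still so for the second after the job is handed in, with the robot touching nothing.
It also fails if it takes over 64 s, if anything falls off the work surface, if the arm or the gripper's body presses on something with over 40 N, if the wrist force passes 120 N, or if a joint passes its speed limit or range.

### The arm

A 6-joint arm with a two-finger parallel gripper is mounted at the origin on the work surface. World frame = base frame: x ahead of the robot, y to its left, z up, the work surface at z = 0. Lengths are in mm, angles in rad, forces in N, time in s.
With the tool pointing down it reaches from about 275 to 1000 mm from the base axis. Payload 8.4 kg.
Tool frame: the origin (TCP) lies on the mounting face of the last link; the fingertips stand 173 mm ahead of it and the grasp point (between the pads) lies 155 mm ahead of it; z points along the fingers, y is the line along which they close (so a half turn about z gives the same grasp; the last joint's range is limited). The gripper opens to 85 mm and grips with 20 to 120 N. Pads are 22 mm wide; open, the fingers measure 114 mm over their backs; the gripper's body (76 mm by 85 mm) begins 54 mm behind the grasp point. The pads swing forward as they close: fully open they stand 13 mm farther back than shut.
Start: joints at [1.135, 0.353, 1.633, -0, 1.155, -0.002], TCP at [262.701, 567.114, 404.681] pointing down, gripper open.
Joint ranges: [-2.63, 2.63], [-0.92, 2.1], [0.06, 2.66], [-1.3, 4.44], [0, 2.69], [-3.02, 3.02]. Speed limits (rad/s): [2.22, 2.22, 2.79, 3.14, 3.14, 3.14].

### API

Orientations are given as [roll, pitch, yaw] about the fixed x, y, z axes, in that order (R = Rz(yaw) Ry(pitch) Rx(roll)).
In Python, from rig import r gives the robot as it stands.
- The arm moves only by the tool apply_moves, never from a script. Its argument "deltas" is a list of rows, each an object with "claw": the gripper command: -1 is fully open, 1 is shut, values between are in proportion; "delta_pos": the shift along the tool's x, y, z in cm, a list of three; "yaw": the turn about the tool's z in rad. In form: [{"claw": claw, "delta_pos": [tx, ty, tz], "yaw": yaw}, ...]. A call has 1 to 8 rows; each row shifts and turns the commanded pose from where the row before left it, along the tool's axes as they then stand; what a row does not reach is not made up. A row lasts 1/8 s, in which the tool goes at most 62.5 mm and 10.7 degrees, less where a joint would pass 70% of its speed; a pose out of reach is approached as far as the arm can. A call with a gripper value outside its range is refused whole. The fingers move at their own pace and stop on an object; "grip_force" is the grip in N (left out, the last holds). Time passes only in rows, so rows that do not move let the fingers close. It gives the time, the measured TCP pose, the force, the opening and the grip force at its end, in the units of the state.
- r.sense(): the state, without advancing time (a new reading comes with each control period).
- r.grab_frame(name): name is "scene" or "top" or "wrist"; returns a dict with "img" (420x560x3 uint8, blue, green, red), "z_map" (420x560 float32, mm along the optical axis (not along the pixel's ray), 0 where there is no reading), "fx", "fy", "cx", "cy" (pixels), "eye" and "rotation" of the camera in the world; the wrist camera has in their place "T_tool_cam" (4x4, takes a point from camera to tool coordinates, whose origin is the TCP and whose axes are the flange's). Camera axes: x right, y up, looking along -z (the intrinsics and any distortion apply to the point x, -y, -z); pixel columns grow to the right and rows downward; lengths in mm; the calibration is good to about 2 mm. A picture is of the moment at which its call begins: read the wrist's pose just before it.
- r.sign_off(): hands the job in; it is judged then, once.
The state is a dict: "clock": time; "qpos": joint angles; "qvel": joint speeds; "joint_efforts": joint torques, N m; "eef_pos": TCP position; "tcp_rot": TCP orientation; "contact_force": force on the tool from outside, world axes, zero at the start; "wrist_torque": the same for the moment, N m; "opening": opening from 0.0 (shut) to 1.0 (fully open); "grasp_force": force on a finger pad.
Only numpy, scipy, OpenCV 4.12 (cv2) and the standard library are available. Lean on these libraries where they do the work, as an engineer would, in place of code of your own. Each camera call takes 0.05 s, during which the arm holds its last target. There are 200 camera calls.

## Working session

There is one attempt and no reset: what is moved stays moved. The work goes in short steps, Python scripts to look and compute and a tool call to move; the robot and the scene stay as the last step left them, time stands still between calls to the robot, and variables do not carry over. Pictures are saved under pics/ and viewed, at most 10 in all, crops included, and the job is handed in when it is done.

Besides the shell and the picture viewer there is one more tool, called after "Call:" as name([rows], argument=value, ...), one row to a line, values as JSON. apply_moves: Moves the arm, as the interface text tells. Its arguments: {"type":"object","properties":{"deltas":{"type":"array"},"grip_force":{"type":"number"}},"required":["deltas"]}

```bash
mkdir -p pics; ls; python3 - <<'E'
from rig import r
import cv2,numpy as np,pickle
s=r.sense();print({k:np.round(v,3).tolist() for k,v in s.items()})
for n in("top","scene"):
    f=r.grab_frame(n);cv2.imwrite(f"pics/{n}0.png",f["img"]);pickle.dump(f,open(n+"0.pkl","wb"))
    print(n,{k:np.round(v,3).tolist() for k,v in f.items() if k not in("img","z_map")})
E
```

```text
pics
{'clock': 0.0, 'qpos': [1.135, 0.354, 1.634, 0.0, 1.155, -0.002], 'qvel': [-0.0, 0.0, -0.0, 0.001, 0.0, -0.0], 'joint_efforts': [0.003, -60.527, -34.206, 0.0, 0.009, -0.0], 'eef_pos': [262.604, 566.887, 403.969], 'tcp_rot': [-3.14, -0.0, 2.708], 'contact_force': [-0.848, 0.053, -0.113], 'wrist_torque': [-0.019, -0.041, 0.03], 'grasp_force': 0.0, 'opening': 0.998}
top {'fx': 490.328, 'fy': 490.328, 'cx': 270.792, 'cy': 216.681, 'eye': [323.606, 34.942, 1249.163], 'rotation': [0.134, -0.002, -1.552]}
scene {'fx': 460.11, 'fy': 460.11, 'cx': 284.55, 'cy': 207.323, 'eye': [1404.918, -440.266, 920.888], 'rotation': [0.886, -0.013, 1.094]}
```

View pics/top0.png

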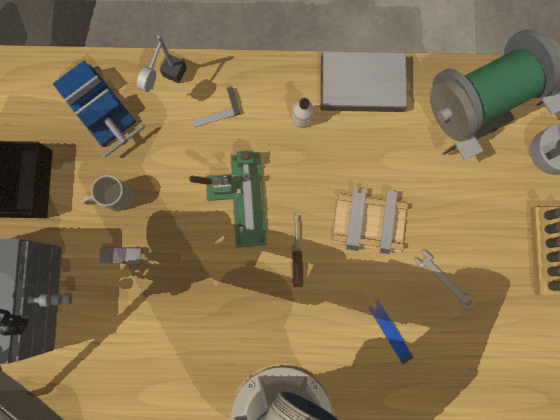

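View pics/scene0.png

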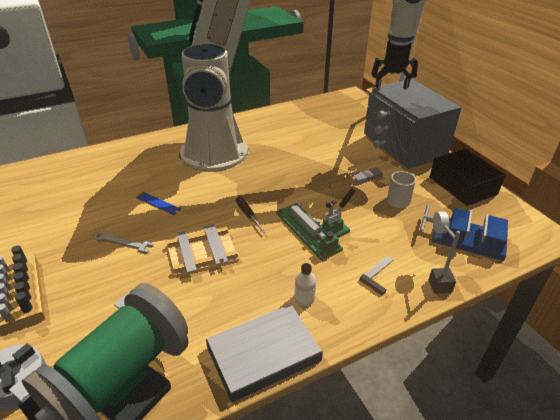

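```bash
cat > h.py <<'E'
import cv2,numpy as np,pickle
from scipy.spatial.transform import Rotation as Ro
def rpy(v): return Ro.from_euler("xyz",v).as_matrix()
def pose(f):
    """camera position, rotation in world"""
    if "eye" in f: 
        R=np.array(f["rotation"]); return np.array(f["eye"]), (R if R.shape==(3,3) else rpy(R))
    s=f["s"]; T=np.array(f["T_tool_cam"]); Rt=rpy(s["tcp_rot"])
    return np.array(s["eef_pos"])+Rt@T[:3,3], Rt@T[:3,:3]
def ray(f,u,v,z):
    """pixel -> world point on plane of height z"""
    p,R=pose(f); d=R@np.array([(u-f["cx"])/f["fx"],-(v-f["cy"])/f["fy"],-1.])
    return p+d*(z-p[2])/d[2]
def proj(f,P):
    p,R=pose(f); c=R.T@(np.array(P)-p); return f["cx"]-f["fx"]*c[0]/c[2], f["cy"]+f["fy"]*c[1]/c[2]
def deep(f):
    """world xyz for each pixel from depth"""
    p,R=pose(f); z=f["z_map"]; v,u=np.mgrid[:z.shape[0],:z.shape[1]]
    c=np.stack([(u-f["cx"])/f["fx"]*z,-(v-f["cy"])/f["fy"]*z,-z],-1); return c@R.T+p
def snap(n):
    from rig import r
    s=r.sense(); f=dict(r.grab_frame("wrist")); f["s"]=s; pickle.dump(f,open(n+".pkl","wb")); cv2.imwrite(f"pics/{n}.png",f["img"]); return f
def load(n): return pickle.load(open(n+".pkl","rb"))
E
python3 - <<'E'
from h import *
np.set_printoptions(precision=1,suppress=True)
f=load("top0")
for n,u,v,z in [("base",281,408,0),("bladeL",357,219,29),("bladeR",389,221,29),("Ltop",360,188,29),("Lbot",354,250,29),("Rtop",392,191,29),("Rbot",386,252,29),("holder",248,198,42),("screw",246,155,70),("green top L",233,153,12),("bot R",266,245,12),("handle",200,180,100)]:
    print(n,ray(f,u,v,z),deep(f)[v,u])
a=f["img"][140:260,180:275]; b=f["img"][180:260,330:410]
cv2.imwrite("pics/c1.png",np.hstack([cv2.resize(a,None,fx=4.8,fy=4.8,interpolation=3)[:576,:390],cv2.resize(b,(400,400),interpolation=3) if 0 else cv2.copyMakeBorder(cv2.resize(b,(400,400),interpolation=3),0,176,0,0,0)]))
w=snap("w_start") if 0 else None
E
```

```text
base [21.5  1.8  0. ] [102.7  10.7 336. ]
bladeL [ 486.7 -181.    29. ] [ 486.5 -180.8   30. ]
bladeR [ 483.1 -261.3   29. ] [ 482.7 -260.5   32. ]
Ltop [ 566. -189.   29.] [ 572.  -194.5   -1.2]
Lbot [ 408.7 -173.1   29. ] [ 408.6 -172.9   30.5]
Rtop [ 559.8 -269.9   29. ] [ 559.9 -270.    28.5]
Rbot [ 405.2 -252.7   29. ] [ 405.2 -252.7   29. ]
holder [532.7  93.3  42. ] [532.3  93.2  44.4]
screw [635.4  99.5  70. ] [635.6  99.6  69.1]
green top L [655.4 136.5  12. ] [657.3 137.1   4.8]
bot R [418.4  46.3  12. ] [419.   46.4   3.2]
handle [564.1 206.2 100. ] [559.9 203.2 119.9]
```

View pics/c1.png

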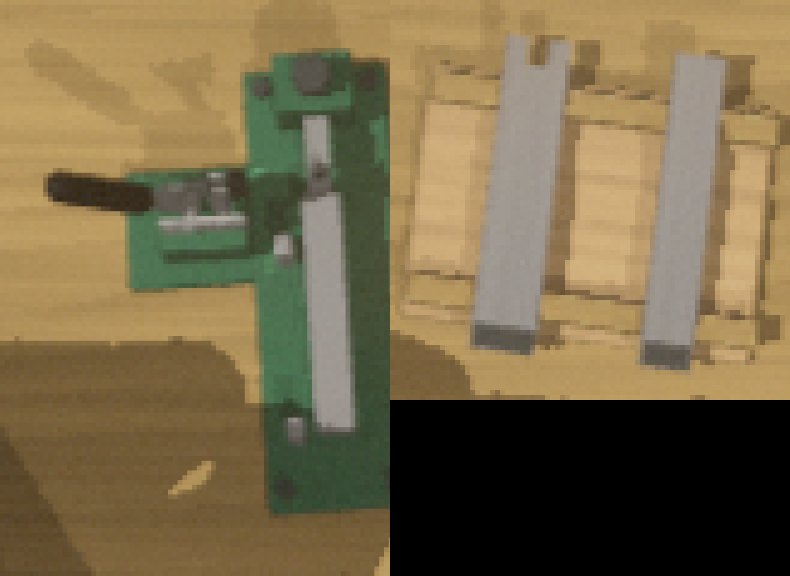

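```bash
python3 - <<'E'
from h import *
np.set_printoptions(precision=3,suppress=True)
f=snap("w0");print(np.array(f["T_tool_cam"]),f["fx"],f["fy"],f["cx"],f["cy"],f["s"]["tcp_rot"])
E
```

```text
[[-0.001  0.95   0.312 79.086]
 [ 1.     0.001  0.    -1.226]
 [ 0.     0.312 -0.95  30.817]
 [ 0.     0.     0.     1.   ]] 324.27095657741654 324.27095657741654 283.1087835273743 214.06649780461854 [-3.14   0.     2.708]
```

Call:
apply_moves([
  {"claw": -1,"delta_pos": [0,0,0],"yaw": -0.165},
  {"claw": -1,"delta_pos": [0,0,0],"yaw": -0.165},
])

```text
clock: 0.4
eef_pos: [262.6, 567.0, 404.3]
tcp_rot: [-3.141, -0.0, 3.043]
contact_force: [0.2, -0.4, -0.3]
opening: 1.001
grasp_force: 0.0
```

Call:
apply_moves([
  {"claw": -1,"delta_pos": [-3.3,-4.9,0.6],"yaw": 0},
  {"claw": -1,"delta_pos": [-3.3,-4.9,0.6],"yaw": 0},
  {"claw": -1,"delta_pos": [-3.3,-4.9,0.6],"yaw": 0},
  {"claw": -1,"delta_pos": [-3.3,-4.9,0.6],"yaw": 0},
  {"claw": -1,"delta_pos": [-3.3,-4.9,0.6],"yaw": 0},
  {"claw": -1,"delta_pos": [-3.3,-4.9,0.6],"yaw": 0},
  {"claw": -1,"delta_pos": [-3.3,-4.9,0.6],"yaw": 0},
  {"claw": -1,"delta_pos": [-3.3,-4.9,0.6],"yaw": 0},
])

```text
clock: 1.4
eef_pos: [485.3, 148.1, 356.6]
tcp_rot: [3.141, 0.0, 3.038]
contact_force: [1.7, 0.1, -0.4]
opening: 1.0
grasp_force: 0.0
```

Call:
apply_moves([
  {"claw": -1,"delta_pos": [-2.0,-2.0,0.4],"yaw": 0},
  {"claw": -1,"delta_pos": [0,0,0],"yaw": 0},
  {"claw": -1,"delta_pos": [0,0,0],"yaw": 0},
])

```text
clock: 1.78
eef_pos: [502.1, 128.3, 352.5]
tcp_rot: [3.142, -0.001, 3.037]
contact_force: [0.1, -0.2, -0.4]
opening: 0.998
grasp_force: 0.0
```

```bash
python3 - <<'E'
from h import *
f=snap("w1");print(f["s"]["eef_pos"],f["s"]["tcp_rot"],np.round(f["s"]["qvel"],3))
E
```

```text
[502.06038712 128.26849462 352.53206629] [ 3.14153398e+00 -7.48140068e-04  3.03748759e+00] [ 0.018 -0.007  0.002 -0.003  0.    -0.001]
```

View pics/w1.png

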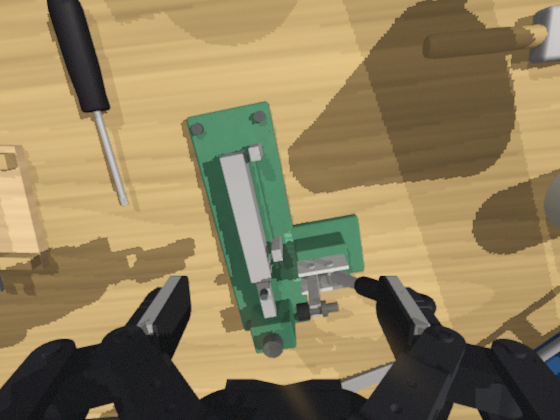

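```bash
python3 - <<'E'
from h import *
np.set_printoptions(precision=2,suppress=True)
f=load("w1");im=f["img"]
hsv=cv2.cvtColor(im,cv2.COLOR_BGR2HSV)
m=((hsv[...,1]<40)&(hsv[...,2]>110)).astype(np.uint8)*255
n,l,st,c=cv2.connectedComponentsWithStats(m)
for i in range(1,n):
    if st[i,4]>25 and 180<c[i][0]<380 and 100<c[i][1]<370: print(i,st[i],c[i])
i=l[220,245]
P=np.array([ray(f,u,v,42)[:2] for v,u in zip(*np.where(l==i))])
rc=cv2.minAreaRect(P.astype(np.float32));print("rib",rc,cv2.boxPoints(rc))
# yaw via row edges: mid points
D=deep(f);
Z=D[...,2];s=(l==i);print("rib z depth",np.median(Z[s]))
b=cv2.boxPoints(rc); 
w=P-P.mean(0);e=np.linalg.eigh(w.T@w)[1][:,1];e*=np.sign(e[0]);yaw=np.arctan2(e[1],e[0]);print("pca",P.mean(0),yaw)
E
```

```text
3 [248 143  15  19 225] [255.25 152.05]
4 [ 219  153   53  130 3255] [246.37 215.74]
9 [271 237  12  25 253] [276.91 249.34]
10 [ 297  254   52   55 1487] [319.78 275.57]
19 [257 283  20  36 392] [267.46 301.38]
rib ((517.1857299804688, 92.71061706542969), (125.98085021972656, 23.579814910888672), 5.001115798950195) [[453.41  98.96]
 [455.46  75.47]
 [580.96  86.46]
 [578.91 109.95]]
rib z depth 41.85995300994392
pca [513.33  92.12] 0.08449090214557643
```

Call:
apply_moves([
  {"claw": -1,"delta_pos": [-0.2,-5.2,0.4],"yaw": 0},
  {"claw": -1,"delta_pos": [-0.2,-5.2,0.4],"yaw": 0},
  {"claw": -1,"delta_pos": [-0.2,-5.2,0.4],"yaw": 0},
  {"claw": -1,"delta_pos": [-0.2,-5.2,0.4],"yaw": 0},
  {"claw": -1,"delta_pos": [-0.2,-5.2,0.4],"yaw": 0},
  {"claw": -1,"delta_pos": [-0.2,-5.0,0.4],"yaw": 0},
  {"claw": -1,"delta_pos": [0,0,0],"yaw": 0},
  {"claw": -1,"delta_pos": [0,0,0],"yaw": 0},
])

```text
clock: 2.82
eef_pos: [482.3, -180.6, 328.7]
tcp_rot: [3.141, -0.0, 3.038]
contact_force: [0.9, 0.3, -0.4]
opening: 1.002
grasp_force: 0.0
```

```bash
python3 - <<'E'
from h import *
np.set_printoptions(precision=2,suppress=True)
f=load("top0");hsv=cv2.cvtColor(f["img"],cv2.COLOR_BGR2HSV)
print("top cam rib mids",ray(f,249.6,229.6,42),ray(f,246.7,180.6,42))
f=snap("w2");print(f["s"]["eef_pos"],f["s"]["tcp_rot"],f["s"]["qpos"])
im=f["img"];hsv=cv2.cvtColor(im,cv2.COLOR_BGR2HSV)
D=deep(f);Z=D[...,2]
m=((hsv[...,1]<60)&(Z>22)&(Z<36)&(D[...,0]>380)&(D[...,0]<590)&(abs(D[...,1]+215)<110)).astype(np.uint8)*255
m=cv2.morphologyEx(m,cv2.MORPH_OPEN,np.ones((3,3)))
n,l,st,c=cv2.connectedComponentsWithStats(m)
for i in range(1,n):
    if st[i,4]<300: continue
    P=np.array([ray(f,u,v,29)[:2] for v,u in zip(*np.where(l==i))],np.float32)
    rc=cv2.minAreaRect(P);print(st[i],c[i],"rect",rc,"medz",np.median(Z[l==i]));print(cv2.boxPoints(rc))
E
```

```text
top cam rib mids [453.45  87.35  42.  ] [576.9   97.64  42.  ]
[ 482.29 -180.62  328.71] [ 3.14 -0.    3.04] [-0.36  0.27  1.94  0.    0.93 -1.83]
[ 268  118   42  176 6279] [287.4 201.2] rect ((490.5415344238281, -179.5667724609375), (32.405250549316406, 159.63380432128906), 82.6856460571289) medz 29.0843098475749
[[ 409.31 -185.48]
 [ 567.65 -205.8 ]
 [ 571.77 -173.66]
 [ 413.44 -153.33]]
[ 173  120   40  175 5056] [193.48 203.05] rect ((483.11529541015625, -260.58721923828125), (26.12912940979004, 159.31166076660156), 82.44304656982422) medz 29.03302498915241
[[ 402.43 -263.06]
 [ 560.36 -284.01]
 [ 563.8  -258.11]
 [ 405.87 -237.16]]
```

View pics/w2.png

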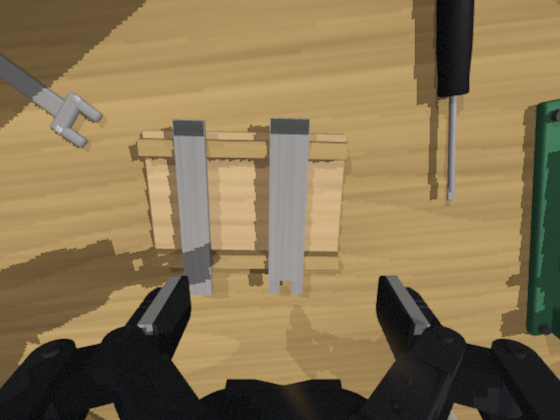

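Call:
apply_moves([
  {"claw": -0.45,"delta_pos": [0,0,0],"yaw": 0.024},
  {"claw": -0.45,"delta_pos": [1.2,0.2,3],"yaw": 0},
  {"claw": -0.45,"delta_pos": [0,0,4],"yaw": 0},
  {"claw": -0.45,"delta_pos": [0,0,2.5],"yaw": 0},
  {"claw": -0.45,"delta_pos": [0,0,0],"yaw": 0},
  {"claw": -0.45,"delta_pos": [0,0,0],"yaw": 0},
])

```text
clock: 3.62
eef_pos: [471.2, -177.8, 234.5]
tcp_rot: [-3.141, 0.001, 3.014]
contact_force: [-1.2, -0.9, -0.2]
opening: 0.729
grasp_force: 0.0
```

```bash
python3 - <<'E'
from h import *
f=snap("w3");print(f["s"]["eef_pos"],f["s"]["tcp_rot"],f["s"]["opening"])
E
```

```text
[ 471.21652274 -177.79403073  234.53705124] [-3.14139684e+00  8.98752595e-04  3.01430377e+00] 0.729148931147513
```

View pics/w3.png

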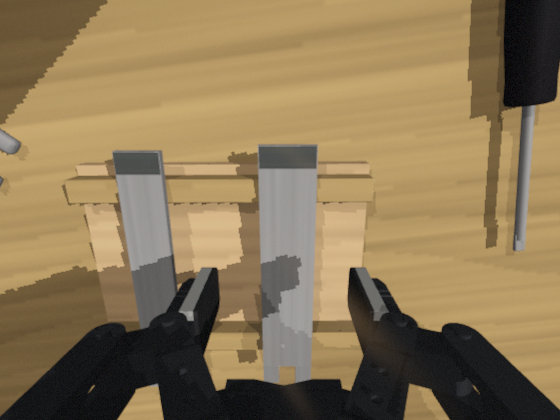

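Call:
apply_moves([
  {"claw": -0.45,"delta_pos": [0,0.1,2.5],"yaw": 0},
  {"claw": -0.45,"delta_pos": [0,0,1.5],"yaw": 0},
  {"claw": -0.45,"delta_pos": [0,0,0.8],"yaw": 0},
  {"claw": -0.45,"delta_pos": [0,0,0],"yaw": 0},
])

```text
clock: 4.18
eef_pos: [470.8, -177.2, 185.5]
tcp_rot: [3.141, -0.001, 3.014]
contact_force: [-0.7, -0.2, 0.5]
opening: 0.723
grasp_force: 0.0
```

Call:
apply_moves([
  {"claw": 0.5,"delta_pos": [0,0,0],"yaw": 0},
  {"claw": 0.5,"delta_pos": [0,0,0],"yaw": 0},
  {"claw": 0.5,"delta_pos": [0,0,0],"yaw": 0},
  {"claw": 0.5,"delta_pos": [0,0,0],"yaw": 0},
], grip_force=25)

```text
clock: 4.68
eef_pos: [471.0, -177.2, 186.3]
tcp_rot: [-3.141, 0.001, 3.014]
contact_force: [-1.7, 1.4, 6.6]
opening: 0.368
grasp_force: 24.8
```

Call:
apply_moves([
  {"claw": 0.5,"delta_pos": [0,0,-1],"yaw": 0},
  {"claw": 0.5,"delta_pos": [0,0,-3],"yaw": 0},
  {"claw": 0.5,"delta_pos": [0,0,-4],"yaw": 0},
  {"claw": 0.5,"delta_pos": [0,0,-3.4],"yaw": -0.05},
  {"claw": 0.5,"delta_pos": [0,0,0],"yaw": -0.1626},
  {"claw": 0.5,"delta_pos": [0,0,0],"yaw": 0},
])

```text
clock: 5.42
eef_pos: [470.6, -177.1, 300.4]
tcp_rot: [-3.141, 0.001, -3.058]
contact_force: [-0.4, 0.4, -1.8]
opening: 0.364
grasp_force: 25.5
```

```bash
python3 - <<'E'
from h import *
f=load("w1")
a=f["img"][130:360,200:390]
c1=cv2.resize(a,None,fx=2.5,fy=2.5,interpolation=cv2.INTER_CUBIC)
c2=cv2.resize(f["img"][270:330,245:300],None,fx=5.5,fy=5.5,interpolation=cv2.INTER_CUBIC)
o=np.zeros((575,790,3),np.uint8);o[:c1.shape[0],:475]=c1;o[:330,480:480+302]=c2
cv2.imwrite("pics/c2.png",o)
E
```

```text
(no output)
```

View pics/c2.png

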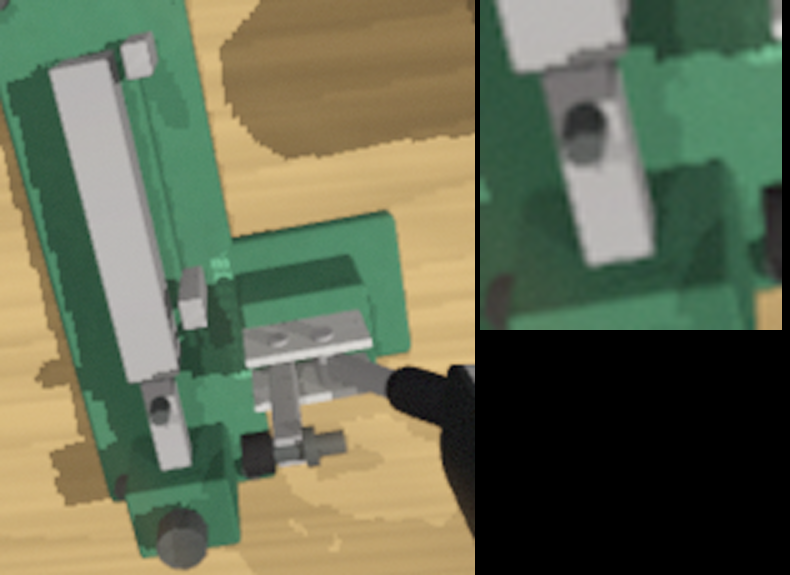

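```bash
python3 - <<'E'
from h import *
np.set_printoptions(precision=1,suppress=True)
f=load("w1")
fl,fr,rl,rr=[ray(f,u,v,42) for u,v in[(220,159.2),(244,152.8),(252,282.),(272,277.2)]]
print(fl,fr,rl,rr, np.linalg.norm(fl-fr),np.linalg.norm(rl-rr),np.linalg.norm(rl-fl))
# posts face tops z46 inner edges
for n,u,v in[("frontpost top",255,152),("rear post top",276,250)]: print(n,ray(f,u,v,46))
yaw=np.arctan2(*((rl+rr-fl-fr)[[1,0]]));e=np.array([np.cos(yaw),np.sin(yaw)]);nn=np.array([-e[1],e[0]])
mid=(fl+fr+rl+rr)[:2]/4+6*e
print("yaw",yaw,"mid",mid)
for n,(u,v),z in[("pin",(264.1,296.9),50),("pin base",(264.6,291),41),("screw",(200+182/2.5,130+538/2.5),70),("frontpost inner",(200+122/2.5,130+42/2.5),46),("frontpost inner2",(200+130/2.5,130+78/2.5),46),("rearpost inner",(200+180/2.5,130+295/2.5),46)]:
    d=ray(f,u,v,z)[:2]-mid;print(n,d@e,d@nn)
# grip pose for blade origin at (-22,-4): grasp at (-42,-4)
for y in(yaw,0.085):print(mid-42*e-4*nn)
E
```

```text
[458.9  76.6  42. ] [455.6  98.   42. ] [580.1  87.9  42. ] [576.9 107.9  42. ] 21.551448118326444 20.248410468575994 121.74586687265638
frontpost top [455.5 107.8  46. ]
rear post top [546.9 115.3  46. ]
yaw 0.0873625702259352 mid [523.9  93.1]
pin 69.24788109425825 -0.513939189261183
pin base 68.30181879134614 -0.3169590274851318
screw 109.68422621823963 0.3406634918589633
frontpost inner -72.04488157957213 16.408518354444187
frontpost inner2 -59.768919594611305 16.37809243059804
rearpost inner 22.19422284282459 16.822076330027
[482.4  85.5]
[482.4  85.5]
```

Call:
apply_moves([
  {"claw": 0.5,"delta_pos": [-0.69,4,0],"yaw": -0.004},
  {"claw": 0.5,"delta_pos": [-0.69,5.5,0],"yaw": 0},
  {"claw": 0.5,"delta_pos": [-0.69,5.5,0],"yaw": 0},
  {"claw": 0.5,"delta_pos": [-0.7,5.5,0],"yaw": 0},
  {"claw": 0.5,"delta_pos": [-0.7,4.0,0],"yaw": 0},
  {"claw": 0.5,"delta_pos": [0,1.65,1],"yaw": 0},
  {"claw": 0.5,"delta_pos": [0,0,4],"yaw": 0},
  {"claw": 0.5,"delta_pos": [0,0,2.5],"yaw": 0},
])

```text
clock: 6.42
eef_pos: [481.2, 86.0, 222.6]
tcp_rot: [-3.141, -0.003, -3.055]
contact_force: [0.5, -1.0, -1.9]
opening: 0.363
grasp_force: 25.6
```

Call:
apply_moves([
  {"claw": 0.5,"delta_pos": [0,0,0],"yaw": 0},
  {"claw": 0.5,"delta_pos": [0,0,0],"yaw": 0},
])

```text
clock: 6.68
eef_pos: [482.5, 86.0, 225.0]
tcp_rot: [-3.142, -0.0, -3.054]
contact_force: [-0.9, -0.4, -1.8]
opening: 0.369
grasp_force: 25.6
```

```bash
python3 - <<'E'
from h import *
from rig import r
f=snap("w4");print(f["s"]["eef_pos"],f["s"]["tcp_rot"],f["s"]["contact_force"],f["s"]["wrist_torque"])
g=r.grab_frame("scene");c=g["img"][180:270,260:370];cv2.imwrite("pics/v4.png",np.hstack([f["img"][:,100:500],cv2.resize(c,(400,327),interpolation=3) if 0 else cv2.copyMakeBorder(cv2.resize(c,(400,327),interpolation=cv2.INTER_CUBIC),0,93,0,0,0)]))
E
```

```text
[482.49201332  85.98475079 225.01193668] [-3.14152691e+00 -1.12323961e-04 -3.05435685e+00] [-0.94163397 -0.38273953 -1.83771409] [ 0.06520081  0.0216159  -0.00068805]
```

View pics/v4.png

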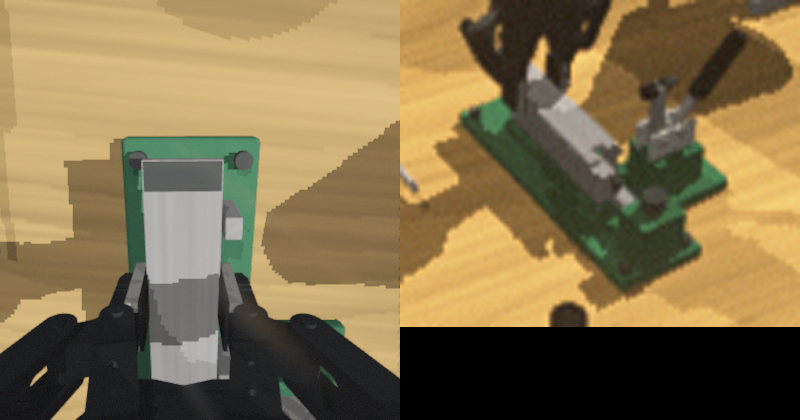

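```bash
python3 - <<'E'
from h import *
np.set_printoptions(precision=1,suppress=True)
f=load("w4")
hsv=cv2.cvtColor(f["img"],cv2.COLOR_BGR2HSV)
mid=np.array([523.9,93.1]);y=.087;e=np.array([np.cos(y),np.sin(y)]);n=np.array([-e[1],e[0]])
m=((hsv[...,1]<35)&(hsv[...,2]>70)).astype(np.uint8)
m[:,:235]=0;m[:,330:]=0
for v in(175,200,220,240,255):
    u=np.where(m[v])[0]; u=u[(u>235)&(u<328)]
    A,B=ray(f,u.min()-.5,v,68)[:2]-mid,ray(f,u.max()+.5,v,68)[:2]-mid;print(v,u.min(),u.max(),A@e,A@n,B@e,B@n,"c",(A+B)@n/2)
for q in[(242,160),(323,159)]:
    d=ray(f,*q,68)[:2]-mid;print("nose",d@e,d@n)
d=f["s"]["eef_pos"][:2]-mid;print("tcp",d@e,d@n)
E
```

```text
175 242 323 -96.48677698496027 -21.577766708123367 -96.45301596763926 10.73578638125743 c -5.420990163432969
200 243 327 -86.26292915488894 -21.593670798111642 -86.22656873697743 12.73870769362124 c -4.4274815522452
220 244 327 -77.70858978030994 -21.524552690281226 -77.67151102694234 13.095622332021657 c -4.214465179129784
240 245 320 -68.79820219982425 -21.452557752667577 -68.76355888845993 10.522205194721716 c -5.46517627897293
255 245 320 -61.86852102646596 -21.71709298152334 -61.83301410283421 10.764648904036031 c -5.476222038743655
nose -102.38494298133381 -21.141381236170236
nose -102.73956875226777 10.303707997487614
tcp -41.86962305231317 -3.4903865205097246
```

Call:
apply_moves([
  {"claw": 0.5,"delta_pos": [0,0,1],"yaw": 0},
  {"claw": 0.5,"delta_pos": [0,0,0.8],"yaw": 0},
  {"claw": 0.5,"delta_pos": [0,0,0.1],"yaw": 0},
  {"claw": 0.5,"delta_pos": [0,0,0],"yaw": 0},
])

```text
clock: 7.28
eef_pos: [482.3, 86.4, 205.5]
tcp_rot: [-3.142, -0.0, -3.053]
contact_force: [-0.3, 0.0, -2.1]
opening: 0.362
grasp_force: 25.6
```

Call:
apply_moves([
  {"claw": 0.5,"delta_pos": [0,0,0.1],"yaw": 0},
  {"claw": 0.5,"delta_pos": [0,0,0],"yaw": 0},
])

```text
clock: 7.52
eef_pos: [482.4, 86.4, 204.8]
tcp_rot: [3.142, 0.0, -3.053]
contact_force: [0.1, 0.2, -2.4]
opening: 0.362
grasp_force: 25.6
```

Call:
apply_moves([
  {"claw": 0.5,"delta_pos": [0,0,0.1],"yaw": 0},
  {"claw": 0.5,"delta_pos": [0,0,0],"yaw": 0},
])

```text
clock: 7.78
eef_pos: [482.4, 86.4, 204.3]
tcp_rot: [3.142, 0.0, -3.053]
contact_force: [-3.4, -0.5, 6.9]
opening: 0.363
grasp_force: 26.4
```

Call:
apply_moves([
  {"claw": 0.5,"delta_pos": [0,0.1,-0.03],"yaw": 0},
  {"claw": 0.5,"delta_pos": [0,0.1,0],"yaw": 0},
  {"claw": 0.5,"delta_pos": [0,0,0],"yaw": 0},
])

```text
clock: 8.15
eef_pos: [482.5, 88.4, 204.3]
tcp_rot: [3.142, 0.001, -3.053]
contact_force: [-0.6, -0.9, 6.2]
opening: 0.372
grasp_force: 26.3
```

Call:
apply_moves([
  {"claw": 0.5,"delta_pos": [0,0.05,0],"yaw": 0},
  {"claw": 0.5,"delta_pos": [0,0,0],"yaw": 0},
])

```text
clock: 8.4
eef_pos: [482.4, 88.9, 204.3]
tcp_rot: [-3.142, 0.001, -3.053]
contact_force: [0.0, -1.7, 5.3]
opening: 0.368
grasp_force: 26.3
```

Call:
apply_moves([
  {"claw": 0.5,"delta_pos": [0,0.05,0],"yaw": 0},
  {"claw": 0.5,"delta_pos": [0,0,0],"yaw": 0},
])

```text
clock: 8.65
eef_pos: [482.4, 89.4, 204.3]
tcp_rot: [-3.142, 0.001, -3.053]
contact_force: [0.1, -1.8, 6.6]
opening: 0.368
grasp_force: 26.3
```

Call:
apply_moves([
  {"claw": 0.5,"delta_pos": [0,0.05,0],"yaw": 0},
  {"claw": 0.5,"delta_pos": [0,0,0],"yaw": 0},
])

```text
clock: 8.9
eef_pos: [482.4, 89.8, 204.3]
tcp_rot: [-3.141, 0.001, -3.053]
contact_force: [-0.2, -3.0, 5.5]
opening: 0.367
grasp_force: 26.3
```

Call:
apply_moves([
  {"claw": 0.5,"delta_pos": [0,0.05,0],"yaw": 0},
  {"claw": 0.5,"delta_pos": [0,0,0],"yaw": 0},
])

```text
clock: 9.15
eef_pos: [482.3, 90.1, 204.3]
tcp_rot: [-3.141, 0.001, -3.053]
contact_force: [0.9, -5.4, 5.4]
opening: 0.366
grasp_force: 26.3
```

Call:
apply_moves([
  {"claw": 0.5,"delta_pos": [0,0.05,0],"yaw": 0},
  {"claw": 0.5,"delta_pos": [0,0,0],"yaw": 0},
])

```text
clock: 9.4
eef_pos: [482.3, 90.3, 204.3]
tcp_rot: [-3.141, 0.001, -3.053]
contact_force: [-0.1, -8.0, 6.6]
opening: 0.37
grasp_force: 26.3
```

```bash
python3 - <<'E'
from h import *
from rig import r
s=r.sense();print(s["contact_force"],s["wrist_torque"],s["tcp_rot"])
E
```

```text
[-0.0851431  -8.03030463  6.6246874 ] [-1.26346532 -0.07883464 -0.35707627] [-3.14071446e+00  8.21428681e-04 -3.05286952e+00]
```

Call:
apply_moves([
  {"claw": 0.5,"delta_pos": [0,-0.02,-0.02],"yaw": 0.004},
  {"claw": 0.5,"delta_pos": [-0.2,0,0],"yaw": 0},
  {"claw": 0.5,"delta_pos": [-0.2,0,0],"yaw": 0},
  {"claw": 0.5,"delta_pos": [-0.2,0,0],"yaw": 0},
  {"claw": 0.5,"delta_pos": [0,0,0],"yaw": 0},
])

```text
clock: 10.02
eef_pos: [486.9, 90.6, 204.3]
tcp_rot: [-3.141, -0.003, -3.057]
contact_force: [-6.0, -5.8, 12.0]
opening: 0.368
grasp_force: 26.8
```

```bash
python3 - <<'E'
from h import *
from rig import r
s=r.sense();print(s["eef_pos"],s["contact_force"],s["wrist_torque"],s["tcp_rot"])
E
```

```text
[486.91823348  90.64357042 204.28199561] [-6.03544909 -5.83313602 12.02939284] [-0.90596994  0.89253147 -0.13392447] [-3.14079004e+00 -3.12425745e-03 -3.05680774e+00]
```

Call:
apply_moves([
  {"claw": 0.5,"delta_pos": [0.05,-0.02,-0.05],"yaw": 0},
  {"claw": 0.5,"delta_pos": [0,0,0],"yaw": 0},
  {"claw": 0.5,"delta_pos": [0,0,0],"yaw": 0},
])

```text
clock: 10.4
eef_pos: [486.9, 90.6, 204.4]
tcp_rot: [-3.141, -0.002, -3.057]
contact_force: [-2.5, -5.5, 0.9]
opening: 0.365
grasp_force: 25.9
```

```bash
python3 - <<'E'
from h import *
from rig import r
s=r.sense();print(s["eef_pos"],s["contact_force"],s["wrist_torque"],s["tcp_rot"])
g=r.grab_frame("scene");t=r.grab_frame("top")
from h import proj
print(proj(g,[590,100,50]),proj(t,[590,100,50]))
u,v=map(int,proj(g,[590,99,50]));c=cv2.resize(g["img"][v-22:v+22,u-28:u+28],(392,308),interpolation=cv2.INTER_CUBIC)
u,v=map(int,proj(t,[590,99,50]));d=cv2.resize(t["img"][v-22:v+22,u-28:u+28],(392,308),interpolation=cv2.INTER_CUBIC)
cv2.imwrite("pics/v5.png",np.hstack([c,d]))
E
```

```text
[486.90670763  90.5977822  204.35208139] [-2.50358592 -5.47698001  0.92541599] [-0.82276759  0.33904238 -0.135826  ] [-3.14105559e+00 -1.71673255e-03 -3.05674702e+00]
(np.float64(318.113613767747), np.float64(228.61331528465294)) (np.float64(245.73550076067863), np.float64(174.77191761502442))
```

View pics/v5.png

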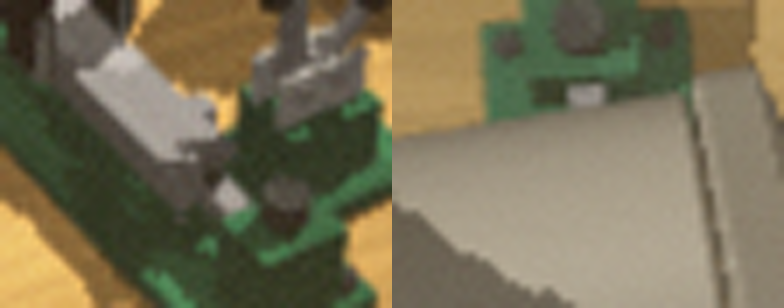

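Call:
apply_moves([
  {"claw": 0.5,"delta_pos": [-0.1,-0.03,0],"yaw": 0},
  {"claw": 0.5,"delta_pos": [0,0,0],"yaw": 0},
  {"claw": 0.5,"delta_pos": [0,0,0],"yaw": 0},
])

```text
clock: 10.88
eef_pos: [488.4, 90.6, 204.5]
tcp_rot: [-3.141, -0.0, -3.057]
contact_force: [-0.2, -4.7, -2.3]
opening: 0.369
grasp_force: 25.6
```

```bash
python3 - <<'E'
from h import *
from rig import r
s=r.sense();print(s["eef_pos"],s["contact_force"],s["wrist_torque"],s["tcp_rot"])
E
```

```text
[488.44253335  90.64918181 204.51323723] [-0.17340682 -4.67496849 -2.2916519 ] [-0.70041984  0.05497756 -0.12383854] [-3.14145516e+00 -1.82512473e-04 -3.05676460e+00]
```

Call:
apply_moves([
  {"claw": 0.5,"delta_pos": [-0.1,0,0],"yaw": 0},
  {"claw": 0.5,"delta_pos": [-0.1,0,0],"yaw": 0},
  {"claw": 0.5,"delta_pos": [-0.1,0,0],"yaw": 0},
  {"claw": 0.5,"delta_pos": [0,0,0],"yaw": 0},
])

```text
clock: 11.38
eef_pos: [491.6, 90.9, 204.7]
tcp_rot: [-3.142, 0.0, -3.057]
contact_force: [-1.0, -6.7, -2.6]
opening: 0.367
grasp_force: 25.6
```

Call:
apply_moves([
  {"claw": 0.5,"delta_pos": [-0.1,0,0],"yaw": 0},
  {"claw": 0.5,"delta_pos": [-0.1,0,0],"yaw": 0},
  {"claw": 0.5,"delta_pos": [-0.1,0,0],"yaw": 0},
  {"claw": 0.5,"delta_pos": [0,0,0],"yaw": 0},
])

```text
clock: 11.88
eef_pos: [494.5, 91.2, 204.7]
tcp_rot: [-3.142, 0.0, -3.057]
contact_force: [-0.4, -5.2, -2.0]
opening: 0.363
grasp_force: 25.6
```

Call:
apply_moves([
  {"claw": 0.5,"delta_pos": [-0.1,0,0],"yaw": 0},
  {"claw": 0.5,"delta_pos": [-0.1,0,0],"yaw": 0},
  {"claw": 0.5,"delta_pos": [-0.1,0,0],"yaw": 0},
  {"claw": 0.5,"delta_pos": [0,0,0],"yaw": 0},
])

```text
clock: 12.38
eef_pos: [497.5, 91.5, 204.7]
tcp_rot: [-3.142, 0.0, -3.057]
contact_force: [-0.3, -5.1, -2.4]
opening: 0.367
grasp_force: 25.6
```

Call:
apply_moves([
  {"claw": 0.5,"delta_pos": [-0.1,0,0],"yaw": 0},
  {"claw": 0.5,"delta_pos": [-0.1,0,0],"yaw": 0},
  {"claw": 0.5,"delta_pos": [0,0,0],"yaw": 0},
])

```text
clock: 12.75
eef_pos: [499.4, 91.6, 204.7]
tcp_rot: [-3.142, 0.0, -3.057]
contact_force: [-1.2, -5.1, -2.0]
opening: 0.369
grasp_force: 25.6
```

Call:
apply_moves([
  {"claw": 0.5,"delta_pos": [-0.05,0,0],"yaw": 0},
  {"claw": 0.5,"delta_pos": [-0.05,0,0],"yaw": 0},
  {"claw": 0.5,"delta_pos": [0,0,0],"yaw": 0},
])

```text
clock: 13.12
eef_pos: [500.4, 91.7, 204.7]
tcp_rot: [-3.142, -0.0, -3.057]
contact_force: [-1.4, -4.6, -2.0]
opening: 0.364
grasp_force: 25.6
```

Call:
apply_moves([
  {"claw": 0.5,"delta_pos": [-0.05,0,0],"yaw": 0},
  {"claw": 0.5,"delta_pos": [0,0,0],"yaw": 0},
])

```text
clock: 13.38
eef_pos: [500.9, 91.7, 204.6]
tcp_rot: [-3.142, -0.0, -3.057]
contact_force: [-0.5, -4.1, -1.6]
opening: 0.364
grasp_force: 25.6
```

Call:
apply_moves([
  {"claw": 0.5,"delta_pos": [-0.05,0,0],"yaw": 0},
  {"claw": 0.5,"delta_pos": [0,0,0],"yaw": 0},
])

```text
clock: 13.62
eef_pos: [501.4, 91.8, 204.7]
tcp_rot: [-3.142, -0.0, -3.057]
contact_force: [-1.0, -4.9, -2.7]
opening: 0.362
grasp_force: 25.6
```

Call:
apply_moves([
  {"claw": 0.5,"delta_pos": [-0.05,0,0],"yaw": 0},
  {"claw": 0.5,"delta_pos": [0,0,0],"yaw": 0},
])

```text
clock: 13.88
eef_pos: [501.9, 91.8, 204.7]
tcp_rot: [-3.142, -0.0, -3.057]
contact_force: [-1.1, -5.4, -1.4]
opening: 0.364
grasp_force: 25.6
```

Call:
apply_moves([
  {"claw": 0.5,"delta_pos": [-0.05,0,0],"yaw": 0},
  {"claw": 0.5,"delta_pos": [0,0,0],"yaw": 0},
])

```text
clock: 14.12
eef_pos: [502.4, 91.9, 204.7]
tcp_rot: [-3.142, -0.0, -3.057]
contact_force: [-0.3, -4.8, -1.9]
opening: 0.365
grasp_force: 25.6
```

Call:
apply_moves([
  {"claw": 0.5,"delta_pos": [-0.05,0,0],"yaw": 0},
  {"claw": 0.5,"delta_pos": [0,0,0],"yaw": 0},
])

```text
clock: 14.38
eef_pos: [502.9, 91.9, 204.7]
tcp_rot: [-3.142, -0.0, -3.057]
contact_force: [-1.0, -4.6, -2.0]
opening: 0.367
grasp_force: 25.6
```

Call:
apply_moves([
  {"claw": 0.5,"delta_pos": [-0.05,0,0],"yaw": 0},
  {"claw": 0.5,"delta_pos": [0,0,0],"yaw": 0},
])

```text
clock: 14.62
eef_pos: [503.3, 92.0, 204.7]
tcp_rot: [-3.142, -0.0, -3.057]
contact_force: [-1.5, -5.2, -1.9]
opening: 0.363
grasp_force: 25.6
```

Call:
apply_moves([
  {"claw": 0.5,"delta_pos": [-0.05,0,0],"yaw": 0},
  {"claw": 0.5,"delta_pos": [0,0,0],"yaw": 0},
])

```text
clock: 14.88
eef_pos: [503.6, 92.0, 204.6]
tcp_rot: [-3.142, -0.001, -3.057]
contact_force: [-2.2, -4.8, -1.4]
opening: 0.367
grasp_force: 25.7
```

Call:
apply_moves([
  {"claw": 0.5,"delta_pos": [-0.05,0,0],"yaw": 0},
  {"claw": 0.5,"delta_pos": [0,0,0],"yaw": 0},
])

```text
clock: 15.12
eef_pos: [503.8, 92.0, 204.5]
tcp_rot: [-3.142, -0.002, -3.057]
contact_force: [-3.4, -4.8, -0.6]
opening: 0.366
grasp_force: 25.7
```

Call:
apply_moves([
  {"claw": 0.5,"delta_pos": [-0.05,0,0],"yaw": 0},
  {"claw": 0.5,"delta_pos": [0,0,0],"yaw": 0},
])

```text
clock: 15.38
eef_pos: [504.0, 92.0, 204.4]
tcp_rot: [-3.141, -0.002, -3.057]
contact_force: [-4.1, -4.6, -0.5]
opening: 0.366
grasp_force: 25.8
```

Call:
apply_moves([
  {"claw": 0.5,"delta_pos": [0,-0.04,0.02],"yaw": 0},
  {"claw": 0.5,"delta_pos": [0,0,0],"yaw": 0},
  {"claw": 0.5,"delta_pos": [0,0,0],"yaw": 0},
])

```text
clock: 15.75
eef_pos: [504.0, 91.9, 204.4]
tcp_rot: [3.141, -0.002, -3.057]
contact_force: [-5.0, -1.6, 1.2]
opening: 0.368
grasp_force: 25.9
```

Call:
apply_moves([
  {"claw": -0.1,"delta_pos": [0,0,0],"yaw": 0},
  {"claw": -0.1,"delta_pos": [0,0,0],"yaw": 0},
  {"claw": -0.1,"delta_pos": [0,0,0],"yaw": 0},
])

```text
clock: 16.12
eef_pos: [505.3, 91.9, 204.7]
tcp_rot: [3.141, 0.001, -3.057]
contact_force: [0.4, -0.5, 0.1]
opening: 0.549
grasp_force: 0.0
```

```bash
python3 - <<'E'
from h import *
f=snap("w5");print(f["s"]["eef_pos"],f["s"]["contact_force"])
E
```

```text
[505.34404198  91.88727921 204.71543521] [ 0.3577424  -0.51992762  0.08151708]
```

Call:
apply_moves([
  {"claw": -0.1,"delta_pos": [0,0,-1.5],"yaw": 0},
  {"claw": -0.1,"delta_pos": [0,0,-4],"yaw": 0},
  {"claw": -0.1,"delta_pos": [0,0,-5],"yaw": 0},
  {"claw": -0.1,"delta_pos": [0.5,1.5,-4],"yaw": 0},
  {"claw": -0.1,"delta_pos": [0,0,0],"yaw": 0},
  {"claw": -0.1,"delta_pos": [0,0,0],"yaw": 0},
])

```text
clock: 16.92
eef_pos: [498.4, 106.2, 349.7]
tcp_rot: [-3.142, 0.0, -3.056]
contact_force: [-0.2, -0.8, -0.6]
opening: 0.552
grasp_force: 0.0
```

```bash
python3 - <<'E'
from h import *
f=snap("w6");print(f["s"]["eef_pos"],f["s"]["tcp_rot"])
c=f["img"][130:370,170:410]
cv2.imwrite("pics/v6.png",cv2.resize(c,(600,600),interpolation=cv2.INTER_CUBIC))
E
```

```text
[498.37391987 106.15159147 349.69273535] [-3.14153194e+00  4.51813396e-04 -3.05639796e+00]
```

View pics/v6.png

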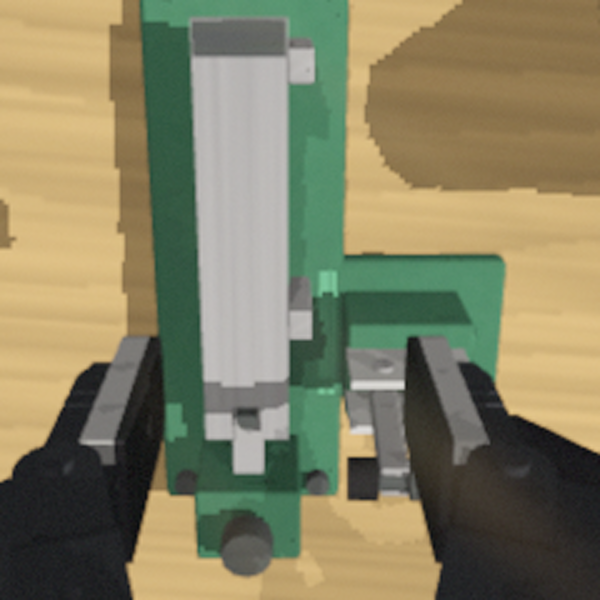

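```bash
python3 - <<'E'
from h import *
np.set_printoptions(precision=1,suppress=True)
y=.087;e=np.array([np.cos(y),np.sin(y)]);n=np.array([-e[1],e[0]]);mid=np.array([523.9,93.1])
for k in("top0","scene0"):
    f=load(k);D=deep(f);H=np.stack([(D[...,:2]-mid)@e,(D[...,:2]-mid)@n,D[...,2]],-1)
    m=(f["img"].max(-1)<70)&(abs(H[...,0]-50)<18)&(H[...,1]>90)&(H[...,1]<165)&(H[...,2]>70)&(H[...,2]<150)
    P=H[m];print(k,len(P),np.median(P[:,0]),P.min(0),P.max(0))
    a=np.arctan2(P[:,2]-62,P[:,1]-66);r=np.hypot(P[:,2]-62,P[:,1]-66);print(np.percentile(a,[5,25,50,75,95]),np.percentile(r,[5,50,95]))
pv=mid+50*e+66*n;print("pivot",pv)
E
```

```text
top0 101 46.27025667841883 [40.9 90.  93.9] [ 54.8 127.9 136.5]
[0.9 0.9 0.9 1.  1. ] [44.7 70.7 93.5]
scene0 104 55.42579243757224 [42.6 90.2 84.5] [ 62.9 129.8 138.1]
[0.8 0.9 0.9 0.9 1. ] [40.9 67.1 91.5]
pivot [568.  163.2]
```

Call:
apply_moves([
  {"claw": -0.1,"delta_pos": [0,0,0],"yaw": 0.175},
  {"claw": -0.1,"delta_pos": [0,0,0],"yaw": 0.175},
  {"claw": -0.1,"delta_pos": [0,0,0],"yaw": 0.175},
  {"claw": -0.1,"delta_pos": [0,0,0],"yaw": 0.175},
  {"claw": -0.1,"delta_pos": [0,0,0],"yaw": 0.175},
  {"claw": -0.1,"delta_pos": [0,0,0],"yaw": 0.175},
  {"claw": -0.1,"delta_pos": [0,0,0],"yaw": 0.175},
  {"claw": -0.1,"delta_pos": [0,0,0],"yaw": 0.175},
])

```text
clock: 17.98
eef_pos: [498.3, 105.9, 348.0]
tcp_rot: [-3.139, -0.0, 1.82]
contact_force: [-0.4, -0.3, -0.2]
opening: 0.549
grasp_force: 0.0
```

Call:
apply_moves([
  {"claw": -0.1,"delta_pos": [0,0,0],"yaw": 0.171},
  {"claw": -0.1,"delta_pos": [3.4,2.5,0],"yaw": 0},
  {"claw": -0.1,"delta_pos": [3.4,2.5,0],"yaw": 0},
  {"claw": -0.1,"delta_pos": [3.3,2.4,0],"yaw": 0},
  {"claw": -0.1,"delta_pos": [0,0,0],"yaw": 0},
  {"claw": -0.1,"delta_pos": [0,0,0],"yaw": 0},
])

```text
clock: 18.73
eef_pos: [563.3, 212.5, 348.0]
tcp_rot: [-3.139, 0.001, 1.656]
contact_force: [-0.0, -0.1, 0.7]
opening: 0.55
grasp_force: 0.0
```

```bash
python3 - <<'E'
from h import *
np.set_printoptions(precision=2,suppress=True)
y=.087;e=np.array([np.cos(y),np.sin(y)]);n=np.array([-e[1],e[0]]);mid=np.array([523.9,93.1])
f=snap("w7");d=f["s"]["eef_pos"][:2]-mid;print(f["s"]["eef_pos"],f["s"]["tcp_rot"],d@e,d@n)
D=deep(f);H=np.stack([(D[...,:2]-mid)@e,(D[...,:2]-mid)@n,D[...,2]],-1)
m=(f["img"].max(-1)<75)&(abs(H[...,0]-50)<20)&(H[...,1]>95)&(H[...,1]<165)&(H[...,2]>75)&(H[...,2]<150)
P=H[m];print(len(P))
for a in range(95,135,5):
    q=P[abs(P[:,1]-a)<2.5]
    if len(q)>5: print(a,len(q),np.percentile(q[:,0],[3,50,97]),np.percentile(q[:,2],[50,95]))
E
```

```text
[563.27 212.52 347.99] [-3.14  0.    1.66] 49.59394546541341 115.54834995746255
787
95 29 [43.8  50.39 57.56] [108.4  110.39]
100 66 [43.98 51.06 57.37] [112.62 116.28]
105 68 [43.61 49.73 57.06] [118.52 121.56]
110 76 [43.86 50.7  56.95] [124.13 127.51]
115 88 [43.78 50.38 56.99] [129.82 132.97]
120 169 [43.54 50.38 57.25] [133.51 134.87]
125 212 [43.63 50.69 57.21] [132.34 134.62]
130 79 [46.31 50.41 55.13] [129.02 132.36]
```

Call:
apply_moves([
  {"claw": -0.1,"delta_pos": [0,0.08,3],"yaw": 0},
  {"claw": -0.1,"delta_pos": [0,0,3],"yaw": 0},
  {"claw": -0.1,"delta_pos": [0,0,1.5],"yaw": 0},
  {"claw": -0.1,"delta_pos": [0,0,0],"yaw": 0},
  {"claw": -0.1,"delta_pos": [0,0,0],"yaw": 0},
])

```text
clock: 19.4
eef_pos: [565.1, 213.1, 275.5]
tcp_rot: [3.14, -0.0, 1.655]
contact_force: [-0.6, 0.5, -0.3]
opening: 0.555
grasp_force: 0.0
```

Call:
apply_moves([
  {"claw": 0.8,"delta_pos": [0,0,0],"yaw": 0},
  {"claw": 0.8,"delta_pos": [0,0,0],"yaw": 0},
  {"claw": 0.8,"delta_pos": [0,0,0],"yaw": 0},
  {"claw": 0.8,"delta_pos": [0,0,0],"yaw": 0},
], grip_force=30)

```text
clock: 19.9
eef_pos: [564.1, 213.4, 275.3]
tcp_rot: [-3.14, -0.0, 1.655]
contact_force: [-5.7, 0.8, 6.4]
opening: 0.178
grasp_force: 29.3
```

Call:
apply_moves([
  {"claw": 0.8,"delta_pos": [0.43,-0.1,0.42],"yaw": 0},
  {"claw": 0.8,"delta_pos": [0.4,0,0.42],"yaw": 0},
  {"claw": 0.8,"delta_pos": [0.35,0,0.45],"yaw": 0},
  {"claw": 0.8,"delta_pos": [0.32,0,0.48],"yaw": 0},
  {"claw": 0.8,"delta_pos": [0,0,0],"yaw": 0},
  {"claw": 0.8,"delta_pos": [0,0,0],"yaw": 0},
])

```text
clock: 20.65
eef_pos: [562.4, 228.5, 257.5]
tcp_rot: [3.141, -0.001, 1.656]
contact_force: [-2.9, 3.8, 5.9]
opening: 0.178
grasp_force: 29.3
```

Call:
apply_moves([
  {"claw": 0.8,"delta_pos": [0.28,-0.05,0.5],"yaw": 0},
  {"claw": 0.8,"delta_pos": [0.25,0,0.52],"yaw": 0},
  {"claw": 0.8,"delta_pos": [0.2,0,0.54],"yaw": 0},
  {"claw": 0.8,"delta_pos": [0.16,0,0.55],"yaw": 0},
  {"claw": 0.8,"delta_pos": [0,0,0],"yaw": 0},
  {"claw": 0.8,"delta_pos": [0,0,0],"yaw": 0},
])

```text
clock: 21.4
eef_pos: [561.5, 237.2, 235.9]
tcp_rot: [3.14, -0.001, 1.655]
contact_force: [1.1, 4.8, 1.2]
opening: 0.176
grasp_force: 29.8
```

Call:
apply_moves([
  {"claw": 0.8,"delta_pos": [0.12,0,0.56],"yaw": 0},
  {"claw": 0.8,"delta_pos": [0.08,0,0.56],"yaw": 0},
  {"claw": 0.8,"delta_pos": [0,0,0],"yaw": 0},
  {"claw": 0.8,"delta_pos": [0,0,0],"yaw": 0},
])

```text
clock: 21.9
eef_pos: [561.3, 239.1, 224.6]
tcp_rot: [3.141, -0.0, 1.655]
contact_force: [2.2, 4.0, 0.3]
opening: 0.176
grasp_force: 30.6
```

Call:
apply_moves([
  {"claw": 0.8,"delta_pos": [0.02,0,0.3],"yaw": 0},
  {"claw": 0.8,"delta_pos": [0,0,0.2],"yaw": 0},
  {"claw": 0.8,"delta_pos": [0,0,0],"yaw": 0},
  {"claw": 0.8,"delta_pos": [0,0,0],"yaw": 0},
])

```text
clock: 22.4
eef_pos: [561.3, 239.2, 220.0]
tcp_rot: [3.14, -0.0, 1.655]
contact_force: [2.3, 3.8, 5.7]
opening: 0.173
grasp_force: 31.4
```

Call:
apply_moves([
  {"claw": 0.8,"delta_pos": [0,0,0.2],"yaw": 0},
  {"claw": 0.8,"delta_pos": [0,0,0.1],"yaw": 0},
  {"claw": 0.8,"delta_pos": [0,0,0],"yaw": 0},
  {"claw": 0.8,"delta_pos": [0,0,0],"yaw": 0},
])

```text
clock: 22.9
eef_pos: [561.3, 239.2, 217.0]
tcp_rot: [3.14, -0.0, 1.655]
contact_force: [1.2, 4.5, 5.8]
opening: 0.174
grasp_force: 31.6
```

```bash
python3 - <<'E'
from h import *
np.set_printoptions(precision=2,suppress=True)
y=.087;e=np.array([np.cos(y),np.sin(y)]);n=np.array([-e[1],e[0]]);mid=np.array([523.9,93.1])
f=snap("w8");d=f["s"]["eef_pos"][:2]-mid;print(f["s"]["eef_pos"],f["s"]["contact_force"],f["s"]["wrist_torque"],d@e,d@n)
D=deep(f);H=np.stack([(D[...,:2]-mid)@e,(D[...,:2]-mid)@n,D[...,2]],-1)
m=(f["img"].max(-1)<75)&(abs(H[...,0]-50)<10)&(H[...,1]>95)&(H[...,1]<170)&(H[...,2]>50)&(H[...,2]<150)
P=H[m]
for a in range(95,170,5):
    q=P[abs(P[:,1]-a)<2.5]
    if len(q)>5: print(a,len(q),np.percentile(q[:,0],[3,50,97]),np.percentile(q[:,2],[50,95]))
E
```

```text
[561.34 239.21 216.98] [1.16 4.52 5.81] [ 0.4  -0.16  0.06] 49.9889803783913 142.30292760008538
100 17 [42.79 43.85 58.16] [67.96 69.78]
105 220 [43.21 50.71 58.02] [71.61 73.38]
110 276 [43.53 50.29 57.97] [72.52 73.99]
115 303 [43.28 50.73 57.89] [72.82 74.57]
120 308 [43.28 50.74 57.8 ] [73.33 74.74]
125 326 [43.36 50.75 57.71] [73.61 75.09]
130 431 [41.35 50.36 59.8 ] [74.48 91.28]
135 573 [40.82 49.56 59.72] [75.3  93.77]
140 571 [41.09 49.99 59.71] [75.57 89.36]
145 635 [41.29 50.8  59.71] [ 76.18 106.68]
150 3341 [41.69 50.41 59.04] [121.57 128.37]
155 1492 [40.25 48.48 59.69] [110.02 130.63]
160 971 [40.12 42.43 59.87] [124.69 134.69]
```

Call:
apply_moves([
  {"claw": 0.8,"delta_pos": [0,0,0.2],"yaw": 0},
  {"claw": 0.8,"delta_pos": [0,0,0.1],"yaw": 0},
  {"claw": 0.8,"delta_pos": [0,0,0],"yaw": 0},
  {"claw": 0.8,"delta_pos": [0,0,0],"yaw": 0},
])

```text
clock: 23.45
eef_pos: [561.3, 239.1, 213.9]
tcp_rot: [3.14, -0.0, 1.655]
contact_force: [2.3, 3.8, 5.3]
opening: 0.175
grasp_force: 31.8
```

Call:
apply_moves([
  {"claw": 0.8,"delta_pos": [0,0,0.15],"yaw": 0},
  {"claw": 0.8,"delta_pos": [0,0,0.1],"yaw": 0},
  {"claw": 0.8,"delta_pos": [0,0,0],"yaw": 0},
  {"claw": 0.8,"delta_pos": [0,0,0],"yaw": 0},
])

```text
clock: 23.95
eef_pos: [561.3, 239.1, 211.5]
tcp_rot: [3.141, -0.0, 1.655]
contact_force: [1.2, 3.4, 6.6]
opening: 0.176
grasp_force: 31.9
```

Call:
apply_moves([
  {"claw": 0.8,"delta_pos": [0,0,0.1],"yaw": 0},
  {"claw": 0.8,"delta_pos": [0,0,0],"yaw": 0},
  {"claw": 0.8,"delta_pos": [0,0,0],"yaw": 0},
])

```text
clock: 24.32
eef_pos: [561.4, 239.0, 210.7]
tcp_rot: [3.141, -0.0, 1.655]
contact_force: [-0.1, 2.5, 7.6]
opening: 0.182
grasp_force: 32.1
```

Call:
apply_moves([
  {"claw": 0.8,"delta_pos": [0,0,0.1],"yaw": 0},
  {"claw": 0.8,"delta_pos": [0,0,0],"yaw": 0},
  {"claw": 0.8,"delta_pos": [0,0,0],"yaw": 0},
])

```text
clock: 24.7
eef_pos: [561.4, 239.0, 210.4]
tcp_rot: [3.14, -0.0, 1.655]
contact_force: [-1.8, 1.4, 17.4]
opening: 0.181
grasp_force: 32.8
```

Call:
apply_moves([
  {"claw": 0.8,"delta_pos": [0,0,0.1],"yaw": 0},
  {"claw": 0.8,"delta_pos": [0,0,0],"yaw": 0},
  {"claw": 0.8,"delta_pos": [0,0,0],"yaw": 0},
])

```text
clock: 25.08
eef_pos: [561.4, 239.0, 210.0]
tcp_rot: [3.14, -0.0, 1.655]
contact_force: [-3.9, 0.0, 22.8]
opening: 0.175
grasp_force: 33.6
```

```bash
cat > hd.py <<'E'
from h import *
import sys
np.set_printoptions(precision=2,suppress=True)
y=.087;e=np.array([np.cos(y),np.sin(y)]);n=np.array([-e[1],e[0]]);mid=np.array([523.9,93.1])
f=snap(sys.argv[1]);d=f["s"]["eef_pos"][:2]-mid;print(f["s"]["eef_pos"],f["s"]["contact_force"],f["s"]["wrist_torque"],d@e,d@n)
D=deep(f);H=np.stack([(D[...,:2]-mid)@e,(D[...,:2]-mid)@n,D[...,2]],-1)
m=(f["img"].max(-1)<75)&(abs(H[...,0]-50)<3)&(H[...,1]>100)&(H[...,1]<170)&(H[...,2]>50)&(H[...,2]<100)
P=H[m]
for a in range(105,160,5):
    q=P[abs(P[:,1]-a)<2.5]
    if len(q)>5: print(a,len(q),np.percentile(q[:,2],[50,90]))
E
python3 hd.py w9
```

```text
[561.44 239.03 210.03] [-3.86  0.02 22.83] [-0.18  0.67  0.09] 50.07732902192217 142.12024636489323
110 115 [69.78 70.37]
115 149 [69.66 70.39]
120 142 [69.69 70.45]
125 143 [69.73 70.45]
130 148 [69.68 70.52]
135 155 [69.82 70.39]
140 168 [69.7  70.53]
145 157 [69.75 70.48]
150 185 [69.69 70.52]
155 253 [68.19 69.59]
```

Call:
apply_moves([
  {"claw": 0.8,"delta_pos": [0,0,-0.1],"yaw": 0},
  {"claw": -0.3,"delta_pos": [0,0,0],"yaw": 0},
  {"claw": -0.3,"delta_pos": [0,0,0],"yaw": 0},
  {"claw": -0.3,"delta_pos": [0,0,0],"yaw": 0},
  {"claw": -0.3,"delta_pos": [0,0,0],"yaw": 0},
  {"claw": -0.3,"delta_pos": [0,0,-3],"yaw": 0},
  {"claw": -0.3,"delta_pos": [0,0,-5],"yaw": 0},
  {"claw": -0.3,"delta_pos": [0,0,-5],"yaw": 0},
])

```text
clock: 26.12
eef_pos: [560.7, 238.9, 340.0]
tcp_rot: [-3.141, 0.0, 1.655]
contact_force: [-0.2, 1.3, -0.2]
opening: 0.651
grasp_force: 0.0
```

Call:
apply_moves([
  {"claw": -0.3,"delta_pos": [0,-1.5,-2],"yaw": 0},
  {"claw": -0.3,"delta_pos": [0,-4,0],"yaw": 0},
  {"claw": -0.3,"delta_pos": [0,-4,0],"yaw": 0},
  {"claw": -0.3,"delta_pos": [0,0,0],"yaw": 0},
  {"claw": -0.3,"delta_pos": [0,0,0],"yaw": 0},
])

```text
clock: 26.75
eef_pos: [466.9, 231.3, 359.3]
tcp_rot: [3.14, -0.0, 1.656]
contact_force: [0.4, -0.6, 0.4]
opening: 0.652
grasp_force: 0.0
```

```bash
python3 hd.py w10; python3 - <<'E'
from h import *
np.set_printoptions(precision=2,suppress=True)
y=.087;e=np.array([np.cos(y),np.sin(y)]);n=np.array([-e[1],e[0]]);mid=np.array([523.9,93.1])
for k in("w6","w10"):
    f=load(k);D=deep(f);h=cv2.cvtColor(f["img"],cv2.COLOR_BGR2HSV)
    H=np.stack([(D[...,:2]-mid)@e,(D[...,:2]-mid)@n,D[...,2]],-1)
    m=((h[...,1]<60)&(abs(H[...,2]-47)<2.5)&(abs(H[...,1])<22)&(abs(H[...,0])<100)).astype(np.uint8)
    k2,l,st,c=cv2.connectedComponentsWithStats(m);i=1+st[1:,4].argmax()
    P=np.array([ray(f,u,v,47)[:2]-mid for v,u in zip(*np.where(l==i))]);Q=np.c_[P@e,P@n]
    print(k,st[i],Q.min(0),Q.max(0),"z",np.median(H[l==i][:,2]))
    for a in(-80,-50,-30,0,20):
        q=Q[abs(Q[:,0]-a)<3]
        if len(q):print(a,q[:,1].min(),q[:,1].max())
E
```

```text
[466.88 231.27 359.34] [ 0.43 -0.64  0.39] [-0.01 -0.05  0.02] -44.80312205475374 142.60442215988007
105 35 [69.79 70.42]
110 31 [69.5  70.34]
125 10 [70.08 70.32]
130 35 [69.67 70.53]
135 41 [69.7  70.72]
140 43 [69.86 70.54]
145 41 [69.82 70.42]
150 43 [69.6  70.48]
155 49 [67.8  69.79]
w6 [ 246  137   48  169 6159] [-81.15 -16.85] [78.43 21.91] z 47.0784554654403
-80 -16.85475420174693 14.404551524035343
-50 -16.319609835549166 14.343036434360512
-30 -16.16694934227698 15.16400783320138
0 -16.3410867290369 15.126642399215987
20 -16.1459137847138 15.102736158923735
w10 [ 248  313  104   33 2742] [-81.13 -16.77] [26.73 23.05] z 47.08124347998398
-80 -16.357780044738483 15.920397183439006
-50 -16.474959132056178 15.8090705647923
-30 -16.554483725574755 15.733518085523555
0 -16.67587929129717 16.821656071569905
20 -16.7554247513253 15.538637073307594
```

```bash
python3 -c "
from rig import r
print(r.sign_off())"
```

```text
the job is handed in; nothing more can be done
None
```

The notched blade lies flat on the bed along both fence posts with its notch root on the pin. I slid it home with about 5 N at most, the toggle clamp is fully closed, and the job is handed in at about 27 s on the robot's clock. I checked by camera that the blade did not shift while clamping, to about 1 mm.

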